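# Turn the half-glazed jug to the spray gun

## Task

The jug on the spraying turntable is wet with glaze on its handle side and the next coat goes on the bare spout side. With one fingertip, gently push an arm of the turntable round until the jug's spout points at the spray gun's nozzle, then take the finger away and leave the turntable standing still. Never touch or lift the jug, keep clear of the gun, and leave the mug, the glaze jar and the brush pot where they are.

Things in the scene. Friction and masses are not known exactly. Their poses are not given: they have to be found in the camera images.
- turntable: Fixed cast-iron foot (170 mm across, 10 mm thick at the rim) and 36 mm column of the turntable, 76 mm high. Origin: centre of its underside, on the bench, on the turning axis; the axis is vertical.
- spider: Turning part: four straight aluminium arms, along its +x, +y, -x, -y axes, 16 mm wide, reaching 163 mm from the axis, undersides 87 and tops 99 mm above the bench; in the middle a 94 mm disc (top at 106 mm) carries the jug, which turns with it. Origin: on the turning axis at bench height. Turns endlessly either way; about 0.1 N m of drag (1 N at an arm's end) stops it at once when not pushed.
- jug: Jug 140 mm high, 98 mm across the belly, 0.35 to 0.7 kg, standing loose on the middle of the spider. Spout (reaching 57 mm from its axis) and bare terracotta half on its +x side, handle (reaching 74 mm) and wet green glaze on its -x side. Origin: centre of its underside; z up.
- gun: Spray gun with cup on a fixed post, left of or beyond the turntable, always aimed level at the turning axis; cup top 293 mm above the bench, foot of the post reaching 435 mm from the axis, a 6 mm flat bar on the bench joins it to the turntable's foot. Origin: on the turning axis at bench height; its x axis points from there to the gun.
- nozzle (a point): Tip of the gun's brass nozzle, 250 mm from the turning axis, 175 mm above the bench.
- cup: Terracotta mug, 74 mm across, 75 mm high. Origin: centre of its underside. To be left alone, like the next two; the three stand in any order to the right of the turntable, 240 mm or more from its axis.
- glaze_jar: Closed yellow glaze jar, white lid, 72 mm across, 95 mm high. Origin: centre of its underside.
- brush_pot: Blue pot, 80 mm across, 100 mm high, with brushes up to 190 mm high. Origin: centre of its underside.

How it is judged:
By the outcome, as a careful person would: the job done as asked, in the order asked, and still so for the second after the job is handed in, with the robot touching nothing.
It also fails if it takes over 54 s, if anything falls off the work surface, if the arm or the gripper's body presses on something with over 40 N, if the wrist force passes 120 N, or if a joint passes its speed limit or range.

## Robot

A 6-joint arm with a two-finger parallel gripper is mounted at the origin on the work surface. World frame = base frame: x ahead of the robot, y to its left, z up, the work surface at z = 0. Lengths are in m, angles in rad, forces in N, time in s.
With the tool pointing down it reaches from about 0.425 to 0.95 m from the base axis. Payload 3.5 kg.
Tool frame: the origin (TCP) lies midway between the tips of the shut fingers; the grasp point (between the pads) lies ctrl.grasp_offset behind it (ctrl.grasp_offset is the distance from the TCP to the grasp point, in m); x points along the fingers, y is the direction in which the jaws open and shut, and the axes are right-handed (so a half turn about x gives the same grasp; the last joint's range is limited). The gripper opens to 85 mm and grips with 20 to 120 N. Pads are 22 mm wide; open, the fingers measure 114 mm over their backs; the gripper's body (76 mm by 85 mm) begins 54 mm behind the grasp point. The pads swing forward as they close: fully open they stand 13 mm farther back than shut.
Start: joints at [-1.35, 0.286, 1.577, -0, 1.279, -0.15], TCP at [0.245, -0.629, 0.231] pointing down, gripper open.
Joint ranges: [-2.77, 2.77], [-0.9, 2.22], [0.21, 2.48], [-1.53, 4.67], [0.24, 2.81], [-2.84, 2.84]. Speed limits (rad/s): [2.79, 2.79, 3.14, 3.14, 3.14, 3.14].

## Interface

Orientations are given as a unit quaternion [x, y, z, w].
In Python, from plant import readout, read_camera, sign_off, ctrl gives the robot as it stands.
- The arm moves only by the tool drive_tool, never from a script. Its argument "steps" is a list of rows, each a list of 5 numbers: the shift along the tool's x, y, z in cm, then the turn about the tool's x in degrees, then the opening, from 0 (shut) to 1 (fully open). A call has 1 to 10 rows; each row shifts and turns the commanded pose from where the row before left it, along the tool's axes as they then stand; what a row does not reach is not made up. A row lasts 1/10 s, in which the tool goes at most 50 mm and 8.59 degrees, less where a joint would pass 70% of its speed; a pose out of reach is approached as far as the arm can. A call is refused whole if a number of a shift passes 5 or a number of a turn 8.59, either way. A call with a gripper value outside its range is refused whole. The fingers move at their own pace and stop on an object; "force" is the grip in N (left out, the last holds). Time passes only in rows, so rows that do not move let the fingers close. It gives the time, the measured TCP pose, the force and the opening at its end, in the units of the state.
- readout.get_state(): the state, without advancing time (a new reading comes with each control period).
- read_camera(name): name is "scene" or "top"; returns a dict with "frame" (420x560x3 uint8, red, green, blue), "vertical_fov" (degrees; the focal length in pixels is half the picture's height over the tangent of half this angle, whatever the lens; pixels are square), "cx", "cy" (the principal point, pixels), "k1" (the pictures are not rectified: a ray, as slopes to the right and down, at radius r is drawn at 1 + k1 r^2 times it, then the intrinsics apply), "eye" and "orientation" of the camera in the world. Camera axes: x right, y up, looking along -z (the intrinsics and any distortion apply to the point x, -y, -z); pixel columns grow to the right and rows downward; lengths in m; the calibration is good to about 2 mm. A picture is of the moment at which its call begins. There is no depth.
- sign_off(): hands the job in, once; it reports no verdict.
The state is a dict: "time": time; "qpos": joint angles; "dq": joint speeds; "joint_efforts": joint torques, N m; "eef_pos": TCP position; "tcp_rot": TCP orientation; "contact_force": force on the tool from outside, world axes, zero at the start; "wrist_torque": the same for the moment, N m; "opening": opening from 0.0 (shut) to 1.0 (fully open).
Only numpy, scipy, OpenCV 4.12 (cv2) and the standard library are available. Lean on these libraries where they do the work, as an engineer would, in place of code of your own. Each camera call takes 0.05 s, during which the arm holds its last target. There are 200 camera calls.

## Working session

There is one attempt and no reset: what is moved stays moved. The work goes in short steps, Python scripts to look and compute and a tool call to move; the robot and the scene stay as the last step left them, time stands still between calls to the robot, and variables do not carry over. Pictures are saved under pics/ and viewed, about 8 in all and at most 12, crops included, and the job is handed in when it is done.

Besides the shell and the picture viewer there is one more tool, called as a command line: name --pt "numbers of a row" for each row, then --argument value for the rest. drive_tool: Moves the arm, as the interface text tells. Its arguments: {"type":"object","properties":{"steps":{"type":"array","items":{"type":"array","items":{"type":"number"}}},"force":{"type":"number"}},"required":["steps"]}

```bash
ls; mkdir -p pics; cat > h.py <<'E'
import numpy as np, cv2
from scipy.spatial.transform import Rotation as R
from plant import readout, read_camera, sign_off, ctrl
def cam(n):
    c=read_camera(n); f=c['frame'].shape[0]/2/np.tan(np.radians(c['vertical_fov'])/2)
    c['K']=np.array([[f,0,c['cx']],[0,f,c['cy']],[0,0,1.]]); c['D']=np.array([c['k1'],0,0,0.])
    c['R']=R.from_quat(c['orientation']).as_matrix()@np.diag([1,-1,-1]); c['eye']=np.array(c['eye']); return c
def ray(c,uv):
    p=cv2.undistortPoints(np.array(uv,float).reshape(-1,1,2),c['K'],c['D']).reshape(-1,2)
    return np.c_[p,np.ones(len(p))]@c['R'].T
def onz(c,uv,z):
    d=ray(c,uv); return c['eye']+d*((z-c['eye'][2])/d[:,2])[:,None]
def proj(c,P):
    P=np.array(P,float).reshape(-1,3); rv=cv2.Rodrigues(c['R'].T)[0]
    return cv2.projectPoints(P,rv,-c['R'].T@c['eye'],c['K'],c['D'])[0].reshape(-1,2)
def save(c,n): cv2.imwrite('pics/'+n,c['frame'][:,:,::-1])
E
python3 - <<'E'
from h import *
for n in('top','scene'):
    c=cam(n); save(c,n+'1.png'); print(n,c['eye'],c['K'][0,0],c['k1'],c['R'][:,2])
print(readout.get_state())
E
```

```text
pics
top [ 0.48381305 -0.03889424  0.97780879] 442.8086058507877 0.04458373669472816 [ 0.07451128  0.00571964 -0.99720377]
scene [1.05223368 0.49527292 0.76087195] 428.2502241776558 -0.04321165411120118 [-0.5317894  -0.53549152 -0.65608602]
{'time': 0.1, 'qpos': array([-1.35001629e+00,  2.87087506e-01,  1.57805001e+00,  9.10670666e-06,
        1.27857893e+00, -1.50031178e-01]), 'dq': array([-0.00015194, -0.00296821, -0.00326501, -0.00079268,  0.00203998,
       -0.00029166]), 'joint_efforts': array([ 1.98709909e-03, -4.07292581e+01, -2.93698668e+01, -7.40368500e-05,
        3.40784522e-03,  7.15481946e-06]), 'eef_pos': array([ 0.24447887, -0.62853074,  0.23006803]), 'tcp_rot': array([-0.69496438, -0.13110127,  0.69501133, -0.12960024]), 'contact_force': array([ 0.0301201 , -0.26513159, -1.13535921]), 'wrist_torque': array([-0.02886094, -0.04692357, -0.05354239]), 'opening': 0.9984011304734239}
```

View pics/top1.png

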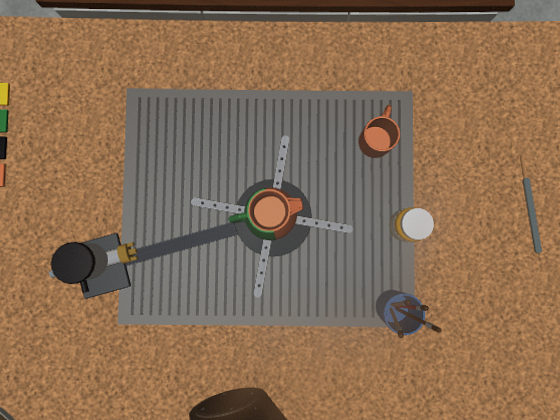

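View pics/scene1.png

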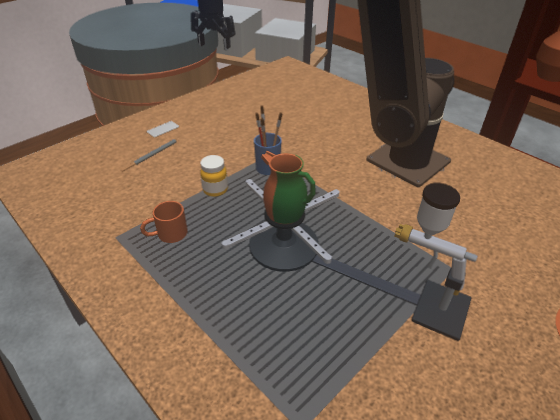

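Top view: axis near (270,213), spout at (300,205) pointing right, green handle at (235,218), four arm ends at (285,138), (193,202), (258,293), (350,229), gun at left with its nozzle near (122,253). The scene view agrees. Next I measure, with an enlarged crop.

```bash
cat > m.py <<'E'
from h import *
def arms(c):
    # arm line angles from bright grey mask near the axis plane z=.099
    im=c['frame'].astype(int); hsv=cv2.cvtColor(c['frame'],cv2.COLOR_RGB2HSV)
    m=((hsv[...,1]<40)&(hsv[...,2]>135)).astype(np.uint8)
    v,u=np.nonzero(m); P=onz(c,np.c_[u,v],.099)
    return P[:,:2],np.c_[u,v]
def jugmask(c,ctr):
    hsv=cv2.cvtColor(c['frame'],cv2.COLOR_RGB2HSV).astype(int); h,s,v=hsv[...,0],hsv[...,1],hsv[...,2]
    ter=((h<14)|(h>174))&(s>110)&(v>70); gr=(h>40)&(h<90)&(s>90)&(v>25)
    d=np.zeros(h.shape,np.uint8); cv2.circle(d,tuple(int(x) for x in ctr),50,1,-1)
    return ter&(d>0),gr&(d>0)
E
python3 - <<'E'
from m import *
c=cam('top'); np.save('pics/x.npy',c['frame'])
P,uv=arms(c)
# axis: start from guess
ctr=onz(c,[[271,216]],.099)[0,:2]
for it in range(5):
    d=P-ctr; r=np.hypot(*d.T); k=(r>.07)&(r<.17); a=np.degrees(np.arctan2(d[:,1],d[:,0]))
    z=np.exp(4j*np.radians(a[k])).mean(); a0=np.degrees(np.angle(z))/4
    # cross lines: solve centre with lateral residuals
    A=[];b=[]
    for q in range(4):
        t=np.radians(a0+90*q); n=np.array([-np.sin(t),np.cos(t)]); dq=np.abs((a-a0-90*q+180)%360-180)<12
        kk=k&dq; A+= [n]; b+=[np.median((P[kk]-ctr)@n)]
        if it==4: print(q,a0+90*q,kk.sum(),'angle',np.degrees(np.arctan2(*(P[kk]-ctr).mean(0)[::-1])),'rmax',np.percentile(r[kk],99))
    ctr=ctr+np.linalg.lstsq(np.array(A),np.array(b),rcond=None)[0]
print('centre',ctr,'a0',a0, 'abs z',abs(z), 'reach', np.hypot(*ctr))
print('axis px', proj(c,[[*ctr,0],[*ctr,.106],[*ctr,.246]]))
# gun nozzle: brass
hsv=cv2.cvtColor(c['frame'],cv2.COLOR_RGB2HSV).astype(int)
b=(hsv[...,0]>15)&(hsv[...,0]<30)&(hsv[...,1]>130)&(hsv[...,2]>90); b[:, :105]=0;b[:,142:]=0;b[:230]=0;b[275:]=0
v,u=np.nonzero(b); print('brass',u.min(),u.max(),v.mean(),len(u))
g=onz(c,np.c_[u,v],.175)[:,:2]-ctr; print('gun ang',np.degrees(np.arctan2(*g.mean(0)[::-1])),np.hypot(*g.T).min())
x=cv2.resize(c['frame'][110:320,50:365],None,fx=2.5,fy=2.5,interpolation=cv2.INTER_CUBIC); cv2.imwrite('pics/crop1.png',x[:,:,::-1])
E
```

```text
0 -9.402212250438373 309 angle -9.40659931576586 rmax 0.16084922101077698
1 80.59778774956163 312 angle 80.6100903734633 rmax 0.1608562333910628
2 170.59778774956163 328 angle 170.58213355073158 rmax 0.16200064871882147
3 260.59778774956163 311 angle -99.39763773029865 rmax 0.1607768565892324
centre [ 0.53357523 -0.01126055] a0 -9.402212250438373 abs z 0.9859472190709005 reach 0.5336940336322845
axis px [[272.61847639 217.22101776]
 [271.13541106 214.47150597]
 [268.52154521 209.62587388]]
brass 118 136 252.94713656387665 227
gun ang 106.40718893059446 0.2513477413217321
```

View pics/crop1.png

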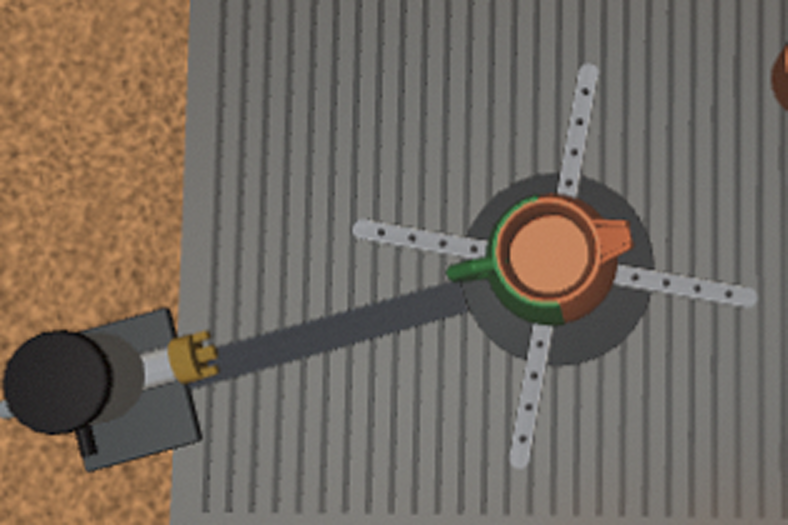

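```bash
python3 - <<'E'
from m import *
c=cam('top'); ctr=np.array([.5336,-.0113])
s=readout.get_state(); M=R.from_quat(s['tcp_rot']).as_matrix(); print(M.round(3)); print('off',ctrl.grasp_offset,[a for a in dir(ctrl) if a[0]!='_'])
for n,uv,z in (('mug',[380,134],.075),('jar',[417,224],.095),('pot',[404,314],.1),('brush',[438,329],.19),('brush2',[401,333],.15)):
    p=onz(c,[uv],z)[0,:2]; d=p-ctr; print(n,p.round(3),np.hypot(*d).round(3),np.degrees(np.arctan2(d[1],d[0])).round(0))
# jug: spout / handle tips by mask extremes
t,g=jugmask(c,(269,211))
v,u=np.nonzero(t); Z=.24; P=onz(c,np.c_[u,v],Z)[:,:2]-ctr; r=np.hypot(*P.T); k=r>.049; print('spout',np.degrees(np.arctan2(*P[k].mean(0)[::-1])),r.max(),k.sum())
v,u=np.nonzero(g)
for Z in(.17,.19,.21): P=onz(c,np.c_[u,v],Z)[:,:2]-ctr; r=np.hypot(*P.T); k=r>.058; print('handle',Z,np.degrees(np.arctan2(*P[k].mean(0)[::-1])),r.max(),k.sum())
E
```

```text
[[-0.     0.362 -0.932]
 [ 0.002 -0.932 -0.362]
 [-1.    -0.002 -0.   ]]
off 0.0187 ['Unreachable', 'grasp_offset']
mug [ 0.704 -0.233] 0.279 -52.0
jar [ 0.519 -0.3  ] 0.29 -93.0
pot [ 0.344 -0.271] 0.322 -126.0
brush [ 0.334 -0.305] 0.356 -124.0
brush2 [ 0.318 -0.252] 0.324 -132.0
spout -78.60211267370684 0.057006625877482724 61
handle 0.17 99.00857667010446 0.07589726889414884 51
handle 0.19 100.30262043441826 0.07356467087872562 45
handle 0.21 101.71062231953677 0.07125769831949043 39
```

drive_tool --pt "-1 0 0 -8.59 0" --pt "-1 0 0 -8.59 0" --pt "-1 0 0 -8.59 0" --pt "-1 0 0 -8.59 0" --pt "-1 0 0 -8.59 0" --pt "-1 0 0 -8.59 0" --pt "-1 0 0 -8.59 0" --pt "-1 0 0 -8.59 0" --pt "0 0 0 0 0" --pt "0 0 0 0 0" --force 20

```text
time: 1.2
eef_pos: [0.2446, -0.629, 0.311]
tcp_rot: [0.501, 0.499, -0.501, 0.499]
contact_force: [0.0, 0.2, 0.5]
opening: -0.003
```

drive_tool --pt "0 1 -2 0 0" --pt "0 2 -4 0 0" --pt "0 2 -4 0 0" --pt "0 2 -4 0 0" --pt "0 2 -4 0 0" --pt "0 2 -4 0 0" --pt "0 2 -4 0 0" --pt "0 2 -4 0 0" --pt "0 2 -4 0 0" --pt "0 2 -4 0 0"

```text
time: 2.2
eef_pos: [0.435, -0.2472, 0.3104]
tcp_rot: [0.501, 0.5, -0.501, 0.499]
contact_force: [1.0, 0.2, -0.9]
opening: 0.001
```

drive_tool --pt "0 1 -3 0 0" --pt "0 1 -3 0 0" --pt "0 1 -3 0 0" --pt "0 0.7 -1.6 0 0" --pt "3 0 0 0 0" --pt "3 0 0 0 0" --pt "2 0 0 0 0" --pt "0 0 0 0 0"

```text
time: 3.0
eef_pos: [0.4695, -0.1418, 0.2267]
tcp_rot: [0.5, 0.502, -0.502, 0.496]
contact_force: [-1.1, -0.2, 0.0]
opening: 0.002
```

```bash
python3 - <<'E'
from h import *
c=cam('scene'); t=cam('top'); s=readout.get_state(); print(s['eef_pos'],s['qpos'],s['contact_force'])
cv2.imwrite('pics/pair.png',cv2.resize(np.hstack([c['frame'],t['frame']]),(800,300),interpolation=cv2.INTER_AREA)[:,:,::-1])
E
```

```text
[ 0.47171103 -0.14314219  0.23105193] [-5.00764020e-01 -1.22603453e-01  2.01336120e+00 -3.97362331e-07
  1.25193037e+00 -4.98804122e-01] [ 0.4072364  -0.05687364  0.07544379]
```

View pics/pair.png

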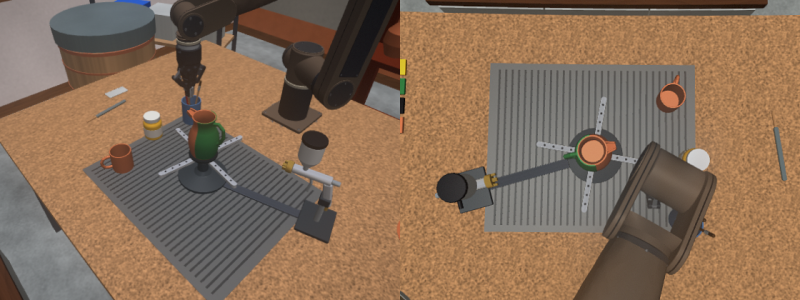

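The arm stands right of the jug with free space; the spider and jug are unmoved. Wrist and forearm stay outside the jug. Lowering the shut fingertips beside the arm that lies at -99°.

drive_tool --pt "3 0 0 0 0" --pt "3 0 0 0 0" --pt "3 0 0 0 0" --pt "3 0 0 0 0" --pt "2 0 0 0 0" --pt "0.8 0 0 0 0" --pt "0 0 0 0 0" --pt "0 0 0 0 0"

```text
time: 3.9
eef_pos: [0.4732, -0.144, 0.0851]
tcp_rot: [0.501, 0.499, -0.5, 0.501]
contact_force: [-0.0, 0.1, 0.7]
opening: 0.004
```

```bash
cat > arc.py <<'E'
import numpy as np, sys
# rows along circle about the axis from angle a to b deg, at radius r: tool y=+x world, tool z=-y world
a,b,n,r=map(float,sys.argv[1:5]); C=np.array([.5336,-.0113])
from plant import readout
s=readout.get_state(); d=s['eef_pos'][:2]-C; print('now',s['eef_pos'].round(4),'r',np.hypot(*d).round(4),'ang',np.degrees(np.arctan2(d[1],d[0])).round(1),s['contact_force'].round(1),s['time'])
t=np.radians(np.linspace(a,b,int(n)+1)); p=C+r*np.c_[np.cos(t),np.sin(t)]; q=np.diff(p,axis=0)*100
print(np.c_[q[:,0],-q[:,1]].round(2).tolist())
E
python3 arc.py -115 -50 18 .145
```

```text
now [ 0.4732 -0.144   0.0851] r 0.1458 ang -114.5 [-0.   0.1  0.7] 3.9
[[0.84, 0.36], [0.86, 0.31], [0.88, 0.25], [0.89, 0.2], [0.9, 0.14], [0.91, 0.08], [0.91, 0.02], [0.91, -0.03], [0.91, -0.09], [0.9, -0.15], [0.89, -0.2], [0.88, -0.26], [0.86, -0.31], [0.84, -0.37], [0.81, -0.42], [0.78, -0.47], [0.75, -0.52], [0.72, -0.56]]
```

drive_tool --pt "0 0.6 0.2 0 0" --pt "0 0.4 0.15 0 0" --pt "0 0.3 0.1 0 0" --pt "0 0.2 0.05 0 0" --pt "0 0.2 0.05 0 0" --pt "0 0.2 0.05 0 0" --pt "0 0.3 0.05 0 0" --pt "0 0.4 0.05 0 0" --pt "0 0.5 0.05 0 0" --pt "0 0.6 0.03 0 0"

```text
time: 4.9
eef_pos: [0.5092, -0.1512, 0.0832]
tcp_rot: [-0.5, -0.5, 0.5, -0.5]
contact_force: [-0.4, -0.6, -0.9]
opening: 0.0
```

```bash
python3 arc.py -99 -45 20 .148
```

```text
now [ 0.5092 -0.1512  0.0832] r 0.142 ang -99.9 [-0.4 -0.6 -0.9] 4.9
[[0.69, 0.09], [0.69, 0.06], [0.7, 0.03], [0.7, -0.01], [0.7, -0.04], [0.69, -0.07], [0.69, -0.1], [0.68, -0.14], [0.68, -0.17], [0.67, -0.2], [0.66, -0.23], [0.65, -0.26], [0.63, -0.29], [0.62, -0.32], [0.6, -0.35], [0.59, -0.38], [0.57, -0.41], [0.55, -0.43], [0.53, -0.46], [0.5, -0.48]]
```

drive_tool --pt "0 0.7 0.1 0 0" --pt "0 0.7 0.06 0 0" --pt "0 0.7 0.03 0 0" --pt "0 0.7 0 0 0" --pt "0 0.7 -0.04 0 0" --pt "0 0.7 -0.07 0 0" --pt "0 0.7 -0.1 0 0" --pt "0 0.7 -0.14 0 0" --pt "0 0.7 -0.17 0 0" --pt "0 0.7 -0.2 0 0"

```text
time: 5.9
eef_pos: [0.5795, -0.1457, 0.0833]
tcp_rot: [-0.5, -0.5, 0.5, -0.5]
contact_force: [-0.9, 0.2, 1.0]
opening: 0.001
```

```bash
python3 arc.py -72 -40 12 .145; cat > chk.py <<'E'
from m import *
import sys
def spider(c,C=np.array([.5336,-.0113])):
    P,_=arms(c); d=P-C; r=np.hypot(*d.T); k=(r>.075)&(r<.16); z=np.exp(4j*np.arctan2(d[k,1],d[k,0])).mean()
    return np.degrees(np.angle(z))/4,abs(z),k.sum()
def jug(c,ctr=np.array([.5336,-.0113])):
    t,g=jugmask(c,(269,211)); o=[]
    for m,Z,rm in((t,.24,.050),(g,.19,.058)):
        v,u=np.nonzero(m); P=onz(c,np.c_[u,v],Z)[:,:2]-ctr; r=np.hypot(*P.T); k=(r>rm)&(r<.08)
        o+=[np.degrees(np.arctan2(*P[k].mean(0)[::-1])).round(1) if k.any() else None, r.max().round(3),int(k.sum())]
    return o
if __name__=='__main__':
    c=cam('top'); print('spider mod 90',spider(c),'spout/handle',jug(c))
    if len(sys.argv)>1: save(c,sys.argv[1])
E
python3 chk.py top2.png
```

```text
now [ 0.5795 -0.1457  0.0833] r 0.142 ang -71.1 [-0.9  0.2  1. ] 5.9
[[0.64, -0.22], [0.63, -0.25], [0.61, -0.28], [0.6, -0.31], [0.58, -0.34], [0.57, -0.36], [0.55, -0.39], [0.53, -0.42], [0.51, -0.44], [0.49, -0.46], [0.47, -0.49], [0.45, -0.51]]
spider mod 90 (np.float64(-17.804083051736164), np.float64(0.0963207102100345), np.int64(3533)) spout/handle [np.float64(-40.2), np.float64(0.057), 52, np.float64(138.1), np.float64(0.073), 40]
```

View pics/top2.png

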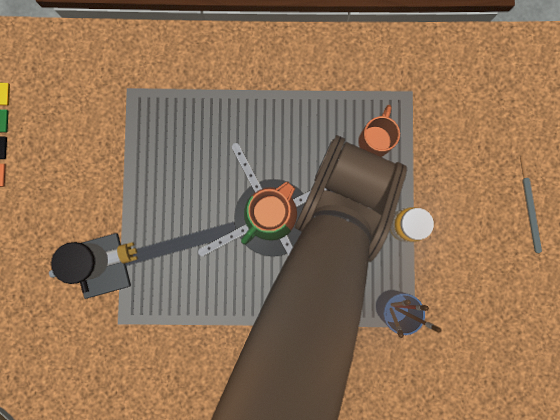

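The spider has turned about 39°: spout near (288,187), handle at (248,238), and the finger still on its arm. Continuing the stroke.

drive_tool --pt "0 0.64 -0.22 0 0" --pt "0 0.63 -0.25 0 0" --pt "0 0.61 -0.28 0 0" --pt "0 0.6 -0.31 0 0" --pt "0 0.58 -0.34 0 0" --pt "0 0.57 -0.36 0 0" --pt "0 0.55 -0.39 0 0" --pt "0 0.53 -0.42 0 0" --pt "0 0.5 -0.44 0 0" --pt "0 0.4 -0.38 0 0"

```text
time: 6.95
eef_pos: [0.6355, -0.1115, 0.0833]
tcp_rot: [0.5, 0.5, -0.5, 0.5]
contact_force: [-1.4, -0.6, 0.4]
opening: -0.003
```

```bash
python3 arc.py -46 -40 3 .145; python3 chk.py
```

```text
now [ 0.6355 -0.1115  0.0833] r 0.1429 ang -44.5 [-1.4 -0.6  0.4] 6.95
[[0.36, -0.36], [0.35, -0.37], [0.33, -0.38]]
spider mod 90 (np.float64(-32.7138683159669), np.float64(0.27454541102086266), np.int64(2657)) spout/handle [np.float64(-8.8), np.float64(0.056), 27, None, np.float64(0.047), 0]
```

drive_tool --pt "0 -0.7 0.7 0 0" --pt "-2 0 0 0 0" --pt "-2 0 0 0 0" --pt "0 -3.2 1.6 0 0" --pt "0 -3.2 1.6 0 0" --pt "0 -3.2 1.6 0 0" --pt "0 -2.6 -1.7 0 0" --pt "0 -2.6 -1.7 0 0" --pt "0 -2.6 -1.7 0 0" --pt "0 -2.6 -1.7 0 0"

```text
time: 8.0
eef_pos: [0.4265, -0.0988, 0.1233]
tcp_rot: [0.5, 0.499, -0.5, 0.5]
contact_force: [1.1, -0.8, 0.8]
opening: 0.0
```

```bash
python3 arc.py -141 -111 15 .14; python3 chk.py top3.png
```

```text
now [ 0.4265 -0.0988  0.1233] r 0.1382 ang -140.7 [ 1.1 -0.8  0.8] 8.0
[[0.31, 0.37], [0.33, 0.36], [0.34, 0.35], [0.35, 0.34], [0.36, 0.33], [0.37, 0.31], [0.39, 0.3], [0.4, 0.29], [0.41, 0.27], [0.41, 0.26], [0.42, 0.24], [0.43, 0.23], [0.44, 0.21], [0.45, 0.2], [0.45, 0.18]]
spider mod 90 (np.float64(-35.71121202744658), np.float64(0.808374007695909), np.int64(1237)) spout/handle [np.float64(-13.8), np.float64(0.056), 47, np.float64(165.0), np.float64(0.072), 44]
```

View pics/top3.png

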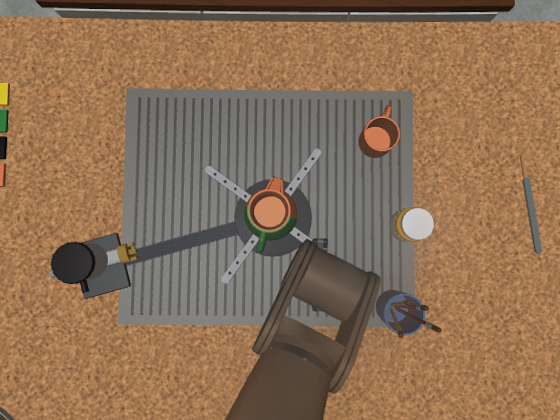

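Spout now points up-left of image top at (276,183) (-14°), handle at (263,243); the next arm lies just ahead of the finger. Lowering and pushing the second stroke.

drive_tool --pt "2 0 0 0 0" --pt "2 0 0 0 0" --pt "0 0 0 0 0" --pt "0 0.4 0.35 0 0" --pt "0 0.35 0.35 0 0" --pt "0 0.2 0.2 0 0" --pt "0 0.2 0.2 0 0" --pt "0 0.2 0.15 0 0" --pt "0 0.3 0.2 0 0" --pt "0 0.4 0.25 0 0"

```text
time: 9.05
eef_pos: [0.4487, -0.116, 0.0834]
tcp_rot: [-0.5, -0.5, 0.5, -0.5]
contact_force: [-0.6, 0.3, 0.1]
opening: 0.003
```

```bash
python3 arc.py -128 -44 30 .145
```

```text
now [ 0.4487 -0.116   0.0834] r 0.1348 ang -129.1 [-0.6  0.3  0.1] 9.05
[[0.57, 0.42], [0.59, 0.39], [0.61, 0.36], [0.62, 0.33], [0.64, 0.3], [0.65, 0.27], [0.67, 0.24], [0.68, 0.21], [0.69, 0.17], [0.69, 0.14], [0.7, 0.11], [0.7, 0.07], [0.71, 0.04], [0.71, 0.0], [0.71, -0.03], [0.71, -0.07], [0.7, -0.1], [0.7, -0.14], [0.69, -0.17], [0.68, -0.2], [0.67, -0.24], [0.66, -0.27], [0.64, -0.3], [0.63, -0.33], [0.61, -0.36], [0.59, -0.39], [0.57, -0.42], [0.55, -0.45], [0.53, -0.47], [0.5, -0.5]]
```

drive_tool --pt "0 0.5 0.5 0 0" --pt "0 0.55 0.5 0 0" --pt "0 0.57 0.47 0 0" --pt "0 0.58 0.45 0 0" --pt "0 0.6 0.42 0 0" --pt "0 0.61 0.38 0 0" --pt "0 0.63 0.34 0 0" --pt "0 0.65 0.3 0 0" --pt "0 0.67 0.25 0 0" --pt "0 0.68 0.2 0 0"

```text
time: 10.05
eef_pos: [0.5095, -0.1542, 0.0833]
tcp_rot: [-0.5, -0.5, 0.5, -0.5]
contact_force: [-0.7, 0.5, 0.4]
opening: -0.004
```

drive_tool --pt "0 0.7 0.11 0 0" --pt "0 0.7 0.07 0 0" --pt "0 0.71 0.04 0 0" --pt "0 0.71 0 0 0" --pt "0 0.71 -0.03 0 0" --pt "0 0.71 -0.07 0 0" --pt "0 0.7 -0.1 0 0" --pt "0 0.7 -0.14 0 0" --pt "0 0.69 -0.17 0 0" --pt "0 0.68 -0.2 0 0"

```text
time: 11.05
eef_pos: [0.5796, -0.149, 0.0833]
tcp_rot: [-0.5, -0.5, 0.5, -0.5]
contact_force: [0.2, 0.3, -0.6]
opening: 0.003
```

```bash
python3 arc.py -72 -44 10 .145; python3 chk.py
```

```text
now [ 0.5796 -0.149   0.0833] r 0.1452 ang -71.5 [ 0.2  0.3 -0.6] 11.05
[[0.67, -0.24], [0.66, -0.27], [0.64, -0.3], [0.63, -0.33], [0.61, -0.36], [0.59, -0.39], [0.57, -0.42], [0.55, -0.45], [0.53, -0.47], [0.5, -0.5]]
spider mod 90 (np.float64(-16.610313918991874), np.float64(0.08768678810136384), np.int64(3694)) spout/handle [np.float64(49.7), np.float64(0.057), 45, np.float64(-130.3), np.float64(0.07), 40]
```

drive_tool --pt "0 0.67 -0.24 0 0" --pt "0 0.66 -0.27 0 0" --pt "0 0.64 -0.3 0 0" --pt "0 0.63 -0.33 0 0" --pt "0 0.61 -0.36 0 0" --pt "0 0.59 -0.39 0 0" --pt "0 0.57 -0.42 0 0" --pt "0 0.55 -0.45 0 0" --pt "0 0.5 -0.45 0 0" --pt "0 0.4 -0.4 0 0"

```text
time: 12.1
eef_pos: [0.6377, -0.1126, 0.0833]
tcp_rot: [0.5, 0.5, -0.5, 0.5]
contact_force: [0.7, 1.2, 0.5]
opening: -0.002
```

drive_tool --pt "0 -0.7 0.7 0 0" --pt "-2 0 0 0 0" --pt "-2 0 0 0 0" --pt "0 -3.2 2.0 0 0" --pt "0 -3.2 2.0 0 0" --pt "0 -3.2 2.0 0 0" --pt "0 -3.5 0 0 0" --pt "0 -3.5 -0.5 0 0" --pt "0 -2 -3 0 0" --pt "0 -1.6 -4 0 0"

```text
time: 13.1
eef_pos: [0.4268, -0.1057, 0.1234]
tcp_rot: [0.501, 0.498, -0.501, 0.499]
contact_force: [1.4, 0.9, -0.2]
opening: 0.002
```

```bash
python3 arc.py -128 -100 10 .145; python3 chk.py top4.png
```

```text
now [ 0.4268 -0.1057  0.1234] r 0.1425 ang -138.5 [ 1.4  0.9 -0.2] 13.1
[[0.57, 0.42], [0.59, 0.39], [0.61, 0.36], [0.62, 0.33], [0.64, 0.3], [0.65, 0.27], [0.67, 0.24], [0.68, 0.21], [0.69, 0.17], [0.69, 0.14]]
spider mod 90 (np.float64(-35.64345917455586), np.float64(0.7696561567640281), np.int64(1309)) spout/handle [np.float64(76.5), np.float64(0.057), 47, np.float64(-102.8), np.float64(0.072), 46]
```

View pics/top4.png

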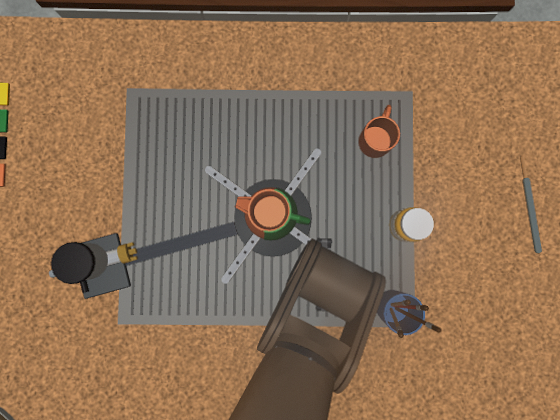

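Spout now left of axis at (241,204) (76.5°), handle at right (305,218). About 29.5° to go; third stroke, stopping slightly short.

drive_tool --pt "2 0 0 0 0" --pt "2 0 0 0 0" --pt "0 0 0 0 0" --pt "0 0.4 0.35 0 0" --pt "0 0.35 0.3 0 0" --pt "0 0.2 0.2 0 0" --pt "0 0.2 0.15 0 0" --pt "0 0.2 0.15 0 0" --pt "0 0.3 0.2 0 0" --pt "0 0.4 0.25 0 0"

```text
time: 14.15
eef_pos: [0.4489, -0.1211, 0.0834]
tcp_rot: [-0.5, -0.5, 0.5, -0.5]
contact_force: [-0.5, 1.6, 0.1]
opening: -0.001
```

drive_tool --pt "0 0.5 0.35 0 0" --pt "0 0.55 0.4 0 0" --pt "0 0.6 0.4 0 0" --pt "0 0.6 0.38 0 0" --pt "0 0.6 0.36 0 0" --pt "0 0.6 0.34 0 0" --pt "0 0.5 0.25 0 0" --pt "0 0.4 0.2 0 0" --pt "0 0.2 0.1 0 0" --pt "0 0 0 0 0"

```text
time: 15.15
eef_pos: [0.4946, -0.149, 0.0834]
tcp_rot: [0.5, 0.5, -0.5, 0.5]
contact_force: [-0.2, -0.1, -0.5]
opening: -0.002
```

```bash
python3 arc.py -107 -104.5 2 .145; python3 chk.py top5.png
```

```text
now [ 0.4946 -0.149   0.0834] r 0.1432 ang -105.8 [-0.2 -0.1 -0.5] 15.15
[[0.3, 0.09], [0.31, 0.08]]
spider mod 90 (np.float64(-11.07237368808231), np.float64(0.33353479195204877), np.int64(2939)) spout/handle [np.float64(105.0), np.float64(0.057), 48, np.float64(-73.7), np.float64(0.073), 47]
```

drive_tool --pt "0 -0.5 -0.15 0 0" --pt "0 -1 -0.3 0 0" --pt "-3 0 0 0 0" --pt "-4 0 0 0 0" --pt "-4 0 0 0 0" --pt "-4 0 0 0 0" --pt "-4 0 0 0 0" --pt "-4 0 1 0 0" --pt "0 -1 4 0 0" --pt "0 -1 4 0 0"

```text
time: 16.2
eef_pos: [0.4589, -0.2346, 0.3156]
tcp_rot: [0.5, 0.499, -0.499, 0.502]
contact_force: [0.4, -0.3, -0.8]
opening: -0.0
```

drive_tool --pt "0 -1 4 0 0" --pt "0 -1 4 0 0" --pt "0 -1 4 0 0" --pt "0 -1 4 0 0" --pt "0 -1 4 0 0" --pt "0 -1 4 0 0" --pt "0 0 2 0 0" --pt "0 0 0 0 0"

```text
time: 17.0
eef_pos: [0.3974, -0.4958, 0.3123]
tcp_rot: [-0.501, -0.5, 0.501, -0.499]
contact_force: [-0.6, 0.8, 0.4]
opening: -0.002
```

```bash
python3 - <<'E'
from chk import *
C=np.array([.5336,-.0113]); c=cam('top'); print(readout.get_state()['eef_pos'],'spider',spider(c),'jug',jug(c))
hsv=cv2.cvtColor(c['frame'],cv2.COLOR_RGB2HSV).astype(int)
# gun: brass centroid + bar midline on bench
b=(hsv[...,0]>15)&(hsv[...,0]<30)&(hsv[...,1]>130)&(hsv[...,2]>90); b[:,:105]=0;b[:,142:]=0;b[:230]=0;b[275:]=0
v,u=np.nonzero(b); g=onz(c,np.c_[u,v],.175)[:,:2]-C; print('brass',np.degrees(np.arctan2(*g.mean(0)[::-1])))
hd=(hsv[...,2]<75)&(hsv[...,1]<90); v,u=np.nonzero(hd); P=onz(c,np.c_[u,v],.006)[:,:2]-C; r=np.hypot(*P.T); a=np.degrees(np.arctan2(P[:,1],P[:,0])); k=(r>.1)&(r<.22)&(abs(a-106)<10)
L=cv2.fitLine(P[k].astype(np.float32),cv2.DIST_L2,0,.01,.01).ravel(); print('bar',k.sum(),np.degrees(np.arctan2(*P[k].mean(0)[::-1])),'line',np.degrees(np.arctan2(L[1],L[0])))
ct=cv2.circle
x=cv2.resize(c['frame'][140:290,90:350],None,fx=3,fy=3,interpolation=cv2.INTER_CUBIC)
for z in(.175,.24):
  t=np.radians(106.4); q=proj(c,[[*C,z],[C[0]+.25*np.cos(t),C[1]+.25*np.sin(t),z]]); q=((q-[90,140]+.5)*3).astype(int); cv2.line(x,tuple(q[0].tolist()),tuple(q[1].tolist()),(255,255,0) if z>.2 else (0,255,255),1)
cv2.imwrite('pics/crop5.png',x[:,:,::-1])
s=cam('scene'); cv2.imwrite('pics/scene5.png',s['frame'][:,:,::-1])
E
```

```text
[ 0.39797099 -0.4943189   0.31247769] spider (np.float64(-6.49483142904922), np.float64(0.9864990973753351), np.int64(1154)) jug [np.float64(105.2), np.float64(0.057), 49, np.float64(-73.4), np.float64(0.073), 40]
brass 106.41289711600922
bar 596 106.47660905375746 line -73.69107
```

View pics/crop5.png

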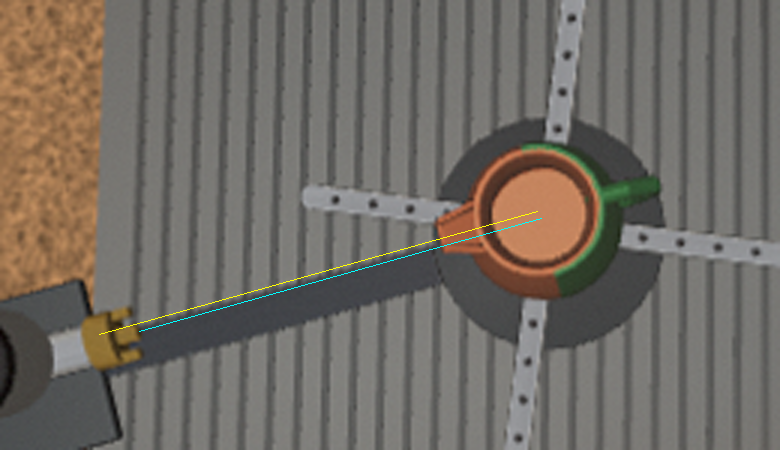

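```bash
python3 - <<'E'
from h import *
C=np.array([.5336,-.0113]); c=cam('top'); s=cam('scene')
a=cv2.resize(c['frame'][175:250,230:320],None,fx=8,fy=8,interpolation=cv2.INTER_CUBIC)
print('scene axis px',proj(s,[[*C,.106],[*C,.246]]).round(1))
t=np.radians(106.4); print('scene line z.24', proj(s,[[C[0]+r*np.cos(t),C[1]+r*np.sin(t),.24] for r in(-.07,0,.057,.15,.25)]).round(1).tolist(), 'nozzle',proj(s,[[C[0]+.25*np.cos(t),C[1]+.25*np.sin(t),.175]]).round(1))
cv2.imwrite('pics/jz.png',a[:,:,::-1])
x=cv2.resize(s['frame'][140:265,240:405],None,fx=4.8,fy=4.8,interpolation=cv2.INTER_CUBIC); cv2.imwrite('pics/sz.png',x[:,:,::-1])
E
```

```text
scene axis px [[284.6 212.9]
 [285.8 162.6]]
scene line z.24 [[257.1, 155.3], [285.8, 165.0], [310.4, 173.3], [353.2, 187.7], [403.0, 204.5]] nozzle [[396.4 229.5]]
```

View pics/jz.png

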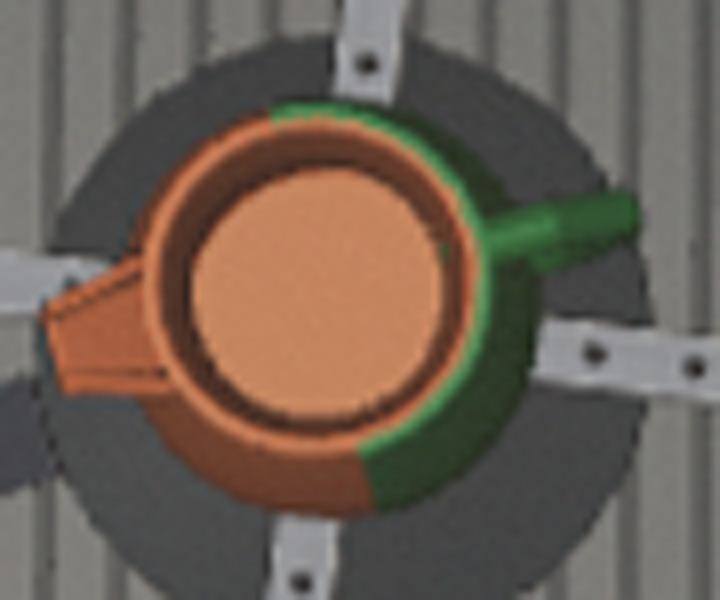

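View pics/sz.png

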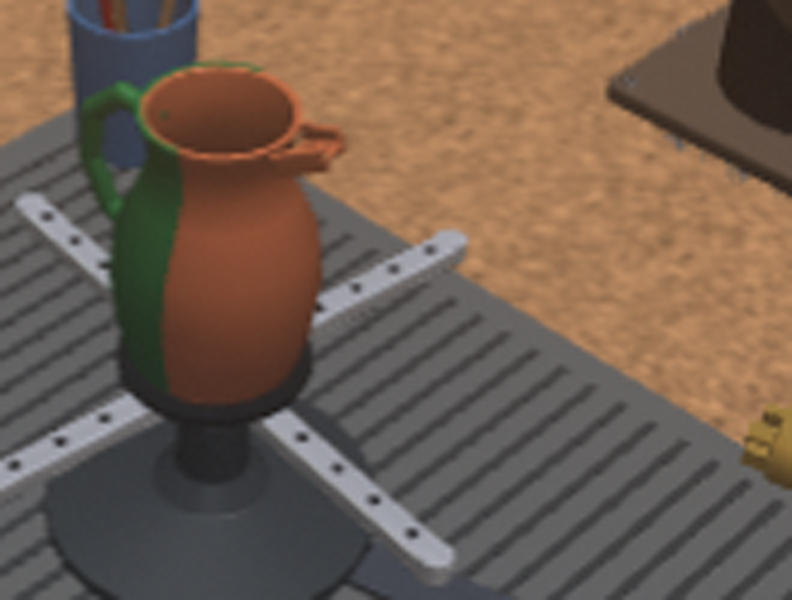

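Spout lip, handle and the glaze boundary put the spout at about 105.0–105.8°, the gun at 106.4°: about 1° short. I return along the same path and give the same arm a small final nudge.

drive_tool --pt "0 0 -2 0 0" --pt "0 1 -4 0 0" --pt "0 1 -4 0 0" --pt "0 1 -4 0 0" --pt "0 1 -4 0 0" --pt "0 1 -4 0 0" --pt "0 1 -4 0 0" --pt "0 1 -4 0 0" --pt "0 1 -4 0 0" --pt "4 0 -1 0 0"

```text
time: 18.2
eef_pos: [0.4825, -0.1411, 0.2799]
tcp_rot: [0.501, 0.497, -0.497, 0.506]
contact_force: [0.9, -0.2, 0.7]
opening: -0.001
```

drive_tool --pt "4 0 0 0 0" --pt "4 0 0 0 0" --pt "4 0 0 0 0" --pt "4 0 0 0 0" --pt "3 0 0 0 0" --pt "0 0 0 0 0" --pt "0 0.8 0.24 0 0" --pt "0 0.4 0.12 0 0" --pt "0 0.2 0.06 0 0" --pt "0 0.1 0.03 0 0"

```text
time: 19.2
eef_pos: [0.4956, -0.1494, 0.0852]
tcp_rot: [0.5, 0.499, -0.5, 0.501]
contact_force: [0.2, 0.3, 0.4]
opening: 0.003
```

```bash
python3 arc.py -106 -104.5 1 .143; python3 chk.py;python3 chk.py
```

```text
now [ 0.4956 -0.1494  0.0852] r 0.1432 ang -105.4 [0.2 0.3 0.4] 19.2
[[0.36, 0.1]]
spider mod 90 (np.float64(-10.847331221141394), np.float64(0.3287663042304966), np.int64(2948)) spout/handle [np.float64(105.2), np.float64(0.057), 49, np.float64(-73.4), np.float64(0.073), 45]
spider mod 90 (np.float64(-10.912338021199554), np.float64(0.3340754865620716), np.int64(2907)) spout/handle [np.float64(105.2), np.float64(0.057), 49, np.float64(-73.5), np.float64(0.073), 47]
```

Back at the old contact point, jug unmoved. Now the nudge of 3 mm and withdrawal.

drive_tool --pt "0 0.1 0.03 0 0" --pt "0 0.1 0.03 0 0" --pt "0 0.1 0.03 0 0" --pt "0 0 0 0 0" --pt "0 0 0 0 0"

```text
time: 19.8
eef_pos: [0.4972, -0.1497, 0.0832]
tcp_rot: [-0.5, -0.5, 0.5, -0.5]
contact_force: [0.1, 0.4, 0.4]
opening: 0.002
```

```bash
python3 arc.py -106 -104.5 1 .143; python3 chk.py;python3 chk.py
```

```text
now [ 0.4972 -0.1497  0.0832] r 0.1431 ang -104.7 [0.1 0.4 0.4] 19.8
[[0.36, 0.1]]
spider mod 90 (np.float64(-10.361012215309406), np.float64(0.32297806940353435), np.int64(3002)) spout/handle [np.float64(107.0), np.float64(0.057), 51, np.float64(-73.0), np.float64(0.073), 47]
spider mod 90 (np.float64(-10.197486534154383), np.float64(0.3254648222218032), np.int64(2995)) spout/handle [np.float64(107.0), np.float64(0.057), 51, np.float64(-72.9), np.float64(0.073), 46]
```

drive_tool --pt "0 -0.3 -0.1 0 0" --pt "0 -1.2 -0.35 0 0" --pt "-3 0 0 0 0" --pt "-4 0 0 0 0" --pt "-4 0 0 0 0" --pt "-4 0 0 0 0" --pt "-4 0 0 0 0" --pt "-4 0 1 0 0" --pt "0 -1 4 0 0" --pt "0 -1 4 0 0"

```text
time: 20.9
eef_pos: [0.4619, -0.2355, 0.3156]
tcp_rot: [0.5, 0.499, -0.499, 0.502]
contact_force: [0.4, -0.7, -0.1]
opening: -0.0
```

drive_tool --pt "0 -1 4 0 0" --pt "0 -1 4 0 0" --pt "0 -1 4 0 0" --pt "0 -1 4 0 0" --pt "0 -1 4 0 0" --pt "0 -1 4 0 0" --pt "0 0 2 0 0" --pt "0 0 0 0 0" --pt "0 0 0 0 0" --pt "0 0 0 0 0"

```text
time: 21.9
eef_pos: [0.4021, -0.4937, 0.3133]
tcp_rot: [0.5, 0.5, -0.5, 0.5]
contact_force: [1.2, 0.1, -1.2]
opening: 0.001
```

```bash
python3 chk.py; python3 - <<'E'
from chk import *
c=cam('top'); s=readout.get_state(); print(s['time'],s['eef_pos'],abs(s['dq']).max(),s['contact_force'])
t,g=jugmask(c,(269,211)); print(spider(c),jug(c))
# glaze boundary at the rim: green/terracotta split along circles about the jug axis at rim height
C=np.array([.5336,-.0113])
for z,r in((.2,.045),(.2,.047),(.235,.04),(.235,.042)):
    a=np.radians(np.arange(0,360,.5)); q=proj(c,[[C[0]+r*np.cos(x),C[1]+r*np.sin(x),z] for x in a]).astype(np.float32)
    f=cv2.remap(c['frame'],q[:,:1],q[:,1:],cv2.INTER_LINEAR)[:,0].astype(int); d=f[:,1]-f[:,0]; k=np.nonzero((d[1:]>0)!=(d[:-1]>0))[0]
    print(z,r,np.degrees(a[k]).tolist())
a=cv2.resize(c['frame'][120:345,40:450],None,fx=1.95,fy=1.95,interpolation=cv2.INTER_CUBIC); cv2.imwrite('pics/fin.png',a[:,:,::-1])
E
```

```text
spider mod 90 (np.float64(-5.543029783100445), np.float64(0.9866108203691946), np.int64(1151)) spout/handle [np.float64(107.0), np.float64(0.057), 51, np.float64(-72.2), np.float64(0.073), 39]
22.0 [ 0.40238882 -0.49381621  0.31364977] 0.005702868549503427 [0.59972558 0.18498216 0.4488665 ]
(np.float64(-5.5446863094691405), np.float64(0.9865586364205479), np.int64(1151)) [np.float64(107.0), np.float64(0.057), 51, np.float64(-72.7), np.float64(0.073), 44]
0.2 0.045 [10.5, 11.0, 17.0, 19.5, 23.5, 27.0, 29.000000000000004, 32.5, 33.5, 34.5, 37.5, 40.5, 41.5, 43.0, 44.5, 47.0, 47.5, 50.0, 50.5, 58.00000000000001, 60.5, 61.0, 64.0, 67.0, 69.0, 73.5, 76.0, 197.0, 340.5, 341.50000000000006]
0.2 0.047 [12.5, 14.999999999999998, 19.5, 23.0, 25.0, 26.5, 29.999999999999996, 31.5, 35.0, 35.5, 36.0, 37.0, 68.0, 76.0, 77.5, 78.5, 79.0, 83.0, 196.50000000000003, 317.0, 318.0, 323.50000000000006, 326.5, 327.0, 328.5, 329.5, 334.5, 337.5, 343.5, 345.0, 346.0, 348.0, 348.5, 349.5, 350.0, 352.0]
0.235 0.04 [16.0, 19.0, 22.0, 35.5, 37.0, 197.5]
0.235 0.042 [3.5, 4.0, 12.000000000000002, 13.0, 13.5, 14.999999999999998, 19.0, 23.0, 24.5, 27.0, 29.999999999999996, 30.5, 31.0, 31.5, 32.0, 32.5, 36.0, 37.0, 43.0, 43.5, 46.0, 46.5, 55.5, 56.0, 59.00000000000001, 60.5, 61.0, 62.50000000000001, 64.5, 65.0, 66.0, 72.5, 73.0, 79.0, 82.5, 83.5, 197.5, 337.0, 340.0, 352.5, 354.0, 354.5, 355.0, 355.5, 358.5, 359.0]
```

View pics/fin.png

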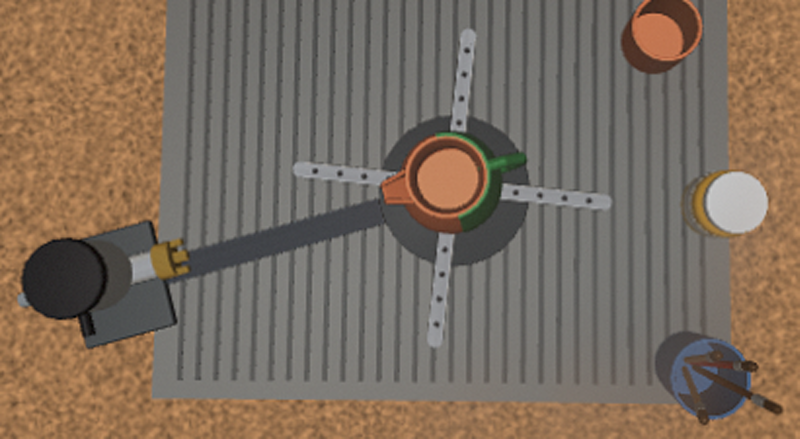

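The spout lies on the line to the nozzle: lip at (393,190) in the crop, handle opposite at (518,160), nozzle at (180,258). The mug, jar and pot are where they were and the arm is clear.

```bash
python3 -c "
from plant import sign_off; print(sign_off())"
```

```text
the job is handed in; nothing more can be done
None
```

I turned the turntable about 184° counter-clockwise until the spout pointed at the nozzle, then handed the job in at about 22 s. It took three slow pushes on successive arms with the shut fingertips, plus one small nudge of about 1° at the end. I then lifted the finger away and parked the arm clear.

- **Alignment:** the last pictures put the spout at 107.0°. The handle side gives 107.3–107.8° and the glaze boundary at the rim about 107°. The gun is at 106.4–106.5°, so the direct readings agree to about 1°.
- **Reading that disagreed:** adding the spider's measured turn to the first spout reading gives about 104.7°, roughly 2° lower. That is either noise in the first reading or a slight slip of the jug on the spider; I did not settle which.
- **Still standing:** two pictures in a row after I withdrew gave the same spider angle and spout direction.
- **Other objects:** the mug, glaze jar and brush pot look unmoved, judged by eye. The gun reading was unchanged after the third push.
- **Contact:** the force readings at the end of each move stayed at noise level, about 2 N or less. No picture showed the robot touching the jug or the gun.

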